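# Draw the prop plate from under a loaded tube rack

### The arm

A 6-joint arm with a two-finger parallel gripper is mounted at the origin on the work surface. World frame = base frame: x ahead of the robot, y to its left, z up, the work surface at z = 0. Lengths are in mm, angles in rad, forces in N, time in s.
With the tool pointing down it reaches from about 350 to 800 mm from the base axis. Payload 7.3 kg.
Tool frame: the origin (TCP) lies at the very end of the fingers, on their centre line; the grasp point (between the pads) lies 19 mm behind it; x points along the fingers, y is the direction in which the jaws open and shut, and the axes are right-handed (so a half turn about x gives the same grasp; the last joint's range is limited). The gripper opens to 85 mm and grips with 20 to 120 N. Pads are 22 mm wide; open, the fingers measure 114 mm over their backs; the gripper's body (76 mm by 85 mm) begins 54 mm behind the grasp point. The pads swing forward as they close: fully open they stand 13 mm farther back than shut.
Start: joints at [-1.491, 0.342, 1.524, -0, 1.275, -0.146], TCP at [117.562, -511.69, 203.022] pointing down, gripper open.
Joint ranges: [-2.53, 2.53], [-0.77, 2.02], [0.04, 2.7], [-1, 4.14], [0.28, 2.66], [-3.11, 3.11]. Speed limits (rad/s): [2.57, 2.57, 3.14, 3.14, 3.14, 3.14].

### API

Orientations are given as a unit quaternion [x, y, z, w].
In Python, from plant import manip gives the robot as it stands. The module is installed in compiled form; this text tells all that it offers.
- The arm moves only by the shell command python3 -m handwheel 'ROWS' [FORCE]. ROWS is JSON, a list of rows, each an object with "slide": the shift along the world's x, y, z in m, a list of three; "angular": the turn, a rotation vector about the world's x, y, z in degrees, a list of three; "fingers": the closure, from 0 (fully open) to 1 (shut). In form: [{"slide": [tx, ty, tz], "angular": [wx, wy, wz], "fingers": fingers}, ...]. A call has 1 to 8 rows; each row is the pose to reach, as a shift and turn from the pose commanded when the call began; what a row does not reach only later rows make up. A row lasts 1/8 s, in which the tool goes at most 62.5 mm and 10.7 degrees, less where a joint would pass 70% of its speed; a pose out of reach is approached as far as the arm can. A call with a gripper value outside its range is refused whole. The fingers move at their own pace and stop on an object; FORCE is the grip in N (left out, the last holds). Time passes only in rows, so rows that repeat a pose let the fingers close. It gives the time, the measured TCP pose, the force and the opening at its end, in the units of the state.
- manip.read_state(): the state, without advancing time (a new reading comes with each control period).
- manip.grab_frame(name): name is "scene" or "top" or "wrist"; returns a dict with "image" (480x640x3 uint8, red, green, blue), "vertical_fov" (degrees; the focal length in pixels is half the picture's height over the tangent of half this angle, whatever the lens; pixels are square), "cx", "cy" (the principal point, pixels), "rvec" (rotation vector, rad) and "tvec" (3), from world to camera coordinates, as OpenCV has them; the wrist camera has in their place "hand_eye" (4x4, takes a point from camera to tool coordinates, whose origin is the TCP and whose axes are the tool frame's). Camera axes: x right, y down, z forward; pixel columns grow to the right and rows downward; lengths in mm; the calibration is good to about 2 mm. A picture is of the moment at which its call begins: read the wrist's pose just before it. There is no depth.
- manip.job_done(): hands the job in, once; it reports no verdict.
Trained networks look in a picture, given as the dict that the camera call returned (one of the last four; its "shot" number tells which), for a name from the list of things; names that differ only in an ending like _2 or _b are one class to them, and where a whole thing is asked for, a point or a joint stands for the part that bears it (a point fixed in the world has none). Each returns a list of dicts, best first, with "score" (0 to 1); they miss things now and then, are a little off and sometimes report something else, mostly with a low value. They report only what shows in the picture. A call takes as long as a camera call. They do not tell look-alikes from the thing itself.
- manip.look_for(label, picture): "box" ([left, top, right, bottom] in pixels, round what is visible of it).
The state is a dict: "time": time; "joints": joint angles; "qd": joint speeds; "joint_torque": joint torques, N m; "ee_pos": TCP position; "ee_rot": TCP orientation; "contact_force": force on the tool from outside, world axes, zero at the start; "torque": the same for the moment, N m; "finger_gap": finger opening in mm.
Only numpy, scipy, OpenCV 4.12 (cv2) and the standard library are available. Lean on these libraries where they do the work, as an engineer would, in place of code of your own. Each camera call takes 0.05 s, during which the arm holds its last target.

### The job

The front of the orange tube rack is propped on a thin T-shaped metal plate. Draw the plate out by its upright tab, easing its wide head sideways until it slips between the two hidden stops under the rack's front edge - feel for the gap, do not drag, lift or knock the loaded rack, which must stay where it stands and settle on its own front feet - then lay the plate flat, tab up, in the empty steel tray. Leave the other things alone.

Things in the scene. Friction and masses are not known exactly. Their poses are not given: they have to be found in the camera images.
- rack: Loose orange tube rack, 1.5-1.9 kg, 110 (x) by 180 (y) mm, deck 58 mm high, a heavy metal cold block with bottles (106 mm high) along its rear; rear feet 8 mm, front feet 6 mm high. Origin: centre of footprint at bench level; -x is its front, where the plate sticks out; z up. Underside level at 8 mm, its front resting on the plate, which slides under it at 2 to 6 N.
- rack_front (a point): Middle of the rack's front edge (rack x -55 mm), 11 mm up; axes as the rack's. Two unseen stop lugs hang below the rack at rack x -48 to -40 mm, to 3.5 mm above the bench, each 24 mm wide, 65 mm gap between. The gap's centre lies anywhere within 18 mm left or right of the rack's middle and must be felt. Pulling on a stop about doubles the drag, then drags the rack.
- rack_back (a point): Middle of the rack's rear edge (rack x = +55 mm), 11 mm above the rack's foot level.
- plate_tab (a point): Grip centre of the loose plate's upright tab: a 16 x 16 mm post, top 42 mm, this point 26 mm above the plate's underside; fingers fit on its y sides down to the bench. x axis points along the plate to its head, z up. Aluminium, 85 g, 8 mm thick: stem 16 mm wide from 10 mm behind to 83 mm ahead of the tab's centre.
- plate_head (a point): Middle of the end edge of the plate's crosswise head, 97 mm ahead of the tab's centre, half-way up. The head is 60 mm wide and 14 mm long (83 to 97 mm ahead of the tab); its shoulders begin about 7 to 15 mm deeper under the rack than the stops.
- plate_mid (a point): Point of the stem 45 mm ahead of the tab's centre, the plate's middle lengthwise, half-way up its thickness (4 mm).
- tray: Fixed empty shallow steel tray, 200 (x) by 150 (y) mm outside, 22 mm high, walls and floor about 4 mm thick. Origin: centre of its underside, on the bench; z up. It stands left or right of the rack.
- tip_box: Bystander: loose blue pipette-tip box with clear lid, 120 x 85 x 63 mm, origin under its centre; it stands on the other side of the rack from the tray.
- media_bottle: Bystander: loose clear bottle, 56 mm across, 120 mm high, origin under its centre, beyond the rack.
- jar: Bystander: loose white jar, 52 mm across, 55 mm high, origin under its centre, beyond the rack.
There are look-alikes about, which are no part of the job. What is shaped like the part that bears plate_tab but red is not meant.

How it is judged (in metres and radians):
On the way:
1. the plate's head is drawn clear of the rack's front edge (x of plate_head in the frame of rack below -0.06 m), for 0.1 s.
At the end, for the whole second after the job is handed in: The plate lies flat (within 0.12 rad), tab up, at rest on the tray's floor, its middle within 60 mm of the tray's centre along each tray axis; the rack stands on its own feet (tilted less than 0.05 rad), at rest, its front and rear edges within 10 mm of where they began (x of plate_mid in the frame of tray between -0.06 and 0.06 m and y of plate_mid in the frame of tray between -0.06 and 0.06 m and z of plate_mid in the frame of tray below 0.014 m and angle between plate_tab's own z axis and vertical below 0.12 rad and linear speed of each of plate, rack below 0.01 m/s and angle between rack's own z axis and vertical below 0.05 rad and not (distance of any of rack_front, rack_back from where it was at the start of the episode above 0.01 m)); the robot touches nothing.
It fails at once if the rack's front or rear edge moved more than 10 mm (distance of any of rack_front, rack_back from where it was at the start of the episode above 0.01 m).
It fails at once if the rack tipped by more than 0.08 rad (angle between rack's own z axis and vertical above 0.08 rad).
It fails at once if a bystander moved more than 15 mm (distance of any of tip_box, media_bottle, jar from where it was at the start of the episode above 0.015 m).
It also fails if it takes over 72 s, if anything falls off the work surface, if the arm or the gripper's body presses on something with over 40 N, if the wrist force passes 120 N, or if a joint passes its speed limit or range.

## Working session

There is one attempt and no reset: what is moved stays moved. The work goes in short steps, Python scripts to look and compute and a shell command to move; the robot and the scene stay as the last step left them, time stands still between calls to the robot, and variables do not carry over. Pictures are saved under pics/ and viewed, and the job is handed in when it is done.

```bash
mkdir -p pics; cat > h.py <<'E'
import numpy as np,cv2
from plant import manip
from scipy.spatial.transform import Rotation as R
def st():
    s=manip.read_state(); return s
def cam(f,s=None):
    h,w=f["image"].shape[:2]; fl=h/2/np.tan(np.radians(f["vertical_fov"])/2)
    K=np.array([[fl,0,f["cx"]],[0,fl,f["cy"]],[0,0,1.]])
    if "rvec" in f:
        Rm=R.from_rotvec(np.ravel(f["rvec"])).as_matrix(); t=np.ravel(f["tvec"])
    else:
        H=np.array(f["hand_eye"]); T=np.eye(4); T[:3,:3]=R.from_quat(s["ee_rot"]).as_matrix(); T[:3,3]=s["ee_pos"]
        M=np.linalg.inv(T@H); Rm=M[:3,:3]; t=M[:3,3]
    return K,Rm,t
def ray(c,px,z):
    K,Rm,t=c; d=Rm.T@np.linalg.solve(K,[px[0],px[1],1]); o=-Rm.T@t
    return o+d*(z-o[2])/d[2]
def proj(c,P):
    K,Rm,t=c; p=K@(Rm@np.array(P,float)+t); return p[:2]/p[2]
def save(f,n): cv2.imwrite("pics/"+n,cv2.cvtColor(f["image"],cv2.COLOR_RGB2BGR))
E
python3 - <<'E'
from h import *
s=st();print({k:np.round(v,3) for k,v in s.items()})
for n in ("top","scene","wrist"):
    f=manip.grab_frame(n);save(f,n+"0.png");c=cam(f,s);print(n,f["vertical_fov"],"C",np.round(-c[1].T@c[2]))
    for l in ("rack","plate_tab","tray","tip_box","media_bottle","jar"):
        for d in manip.look_for(l,f)[:3]: print(l,round(d["score"],2),np.round(d["box"]))
E
```

```text
{'time': np.float64(0.0), 'joints': array([-1.491,  0.343,  1.525,  0.   ,  1.275, -0.146]), 'qd': array([ 0.001,  0.002, -0.001,  0.001,  0.002,  0.   ]), 'joint_torque': array([-2.0000e-03, -4.3368e+01, -2.4602e+01, -0.0000e+00,  8.0000e-03,
        0.0000e+00]), 'ee_pos': array([ 117.528, -511.223,  202.315]), 'ee_rot': array([ 0.703,  0.08 , -0.703,  0.079]), 'contact_force': array([-0.011, -0.371, -0.603]), 'torque': array([-0.019,  0.075, -0.037]), 'finger_gap': np.float64(84.942)}
top 57.128894017903505 C [415.   0. 795.]
rack 0.59 [235. 177. 339. 253.]
plate_tab 0.91 [194. 351. 258. 408.]
plate_tab 0.66 [282. 248. 292. 287.]
tray 0.96 [ 77. 224. 169. 347.]
tip_box 0.67 [455. 230. 517. 304.]
tip_box 0.53 [281. 248. 293. 289.]
media_bottle 0.63 [220.  97. 255. 145.]
jar 0.92 [397. 104. 428. 143.]
scene 49.182136231500024 C [769. 471. 736.]
rack 0.6 [254. 222. 366. 345.]
plate_tab 0.76 [346. 243. 379. 276.]
plate_tab 0.61 [454. 244. 528. 284.]
tray 0.92 [389. 332. 572. 480.]
tray 0.47 [348. 243. 377. 274.]
tip_box 0.7 [238. 105. 311. 172.]
tip_box 0.35 [348. 244. 378. 275.]
media_bottle 0.71 [207. 337. 253. 400.]
media_bottle 0.48 [347. 244. 376. 275.]
jar 0.72 [146. 206. 185. 245.]
jar 0.64 [390. 330. 567. 479.]
wrist 61.53062508755976 C [ 184. -497.  374.]
```

View pics/top0.png

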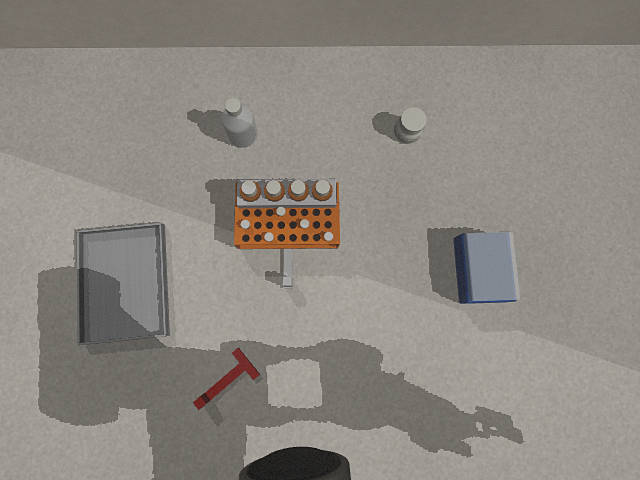

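View pics/scene0.png

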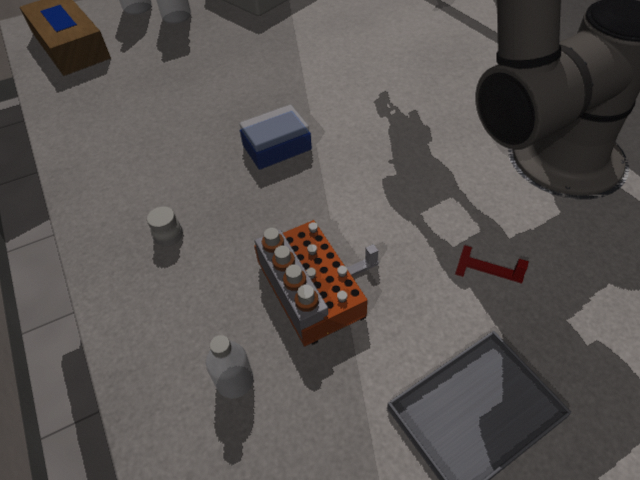

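The top view shows the rack at (287,213), the plate's grey tab at (288,281), the tray on the left at (122,284), and a red look-alike at (226,380). Next I'll zoom in on the plate.

```bash
python3 - <<'E'
from h import *
f=manip.grab_frame("top");c=cam(f)
im=f["image"][165:305,220:350]
cv2.imwrite("pics/topz.png",cv2.cvtColor(cv2.resize(im,None,fx=5,fy=4.2857*1.1667,interpolation=cv2.INTER_CUBIC)[:, :],cv2.COLOR_RGB2BGR)[:600] if 0 else cv2.cvtColor(cv2.resize(im[60:],None,fx=6,fy=6,interpolation=cv2.INTER_CUBIC),cv2.COLOR_RGB2BGR))
g=manip.grab_frame("scene");save(g,"s1.png");im=g["image"][210:350,240:400]
cv2.imwrite("pics/scz.png",cv2.cvtColor(cv2.resize(im,None,fx=4,fy=4,interpolation=cv2.INTER_CUBIC),cv2.COLOR_RGB2BGR))
for p in [(236,207),(339,207),(339,244),(236,244)]: print("deck",np.round(ray(c,p,58),1))
for p in [(75,229),(164,223),(169,334),(79,345)]: print("tray",np.round(ray(c,p,22),1))
print("tab",ray(c,(288,281),42))
E
```

```text
deck [603.9 120.7  58. ]
deck [602.4 -56.3  58. ]
deck [537.8 -54.9  58. ]
deck [539.5 119.5  58. ]
tray [575.3 411.7  22. ]
tray [584.8 254.5  22. ]
tray [390.5 236.9  22. ]
tray [373.9 388.6  22. ]
tab [477.34247646  32.36656136  42.        ]
```

View pics/topz.png

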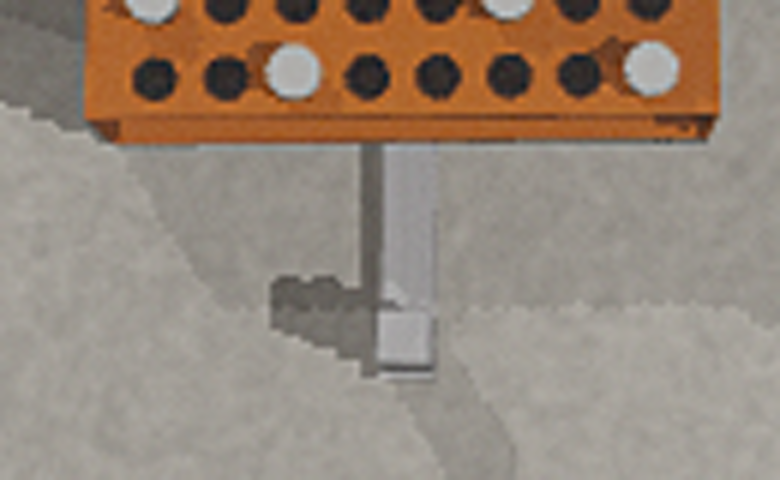

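View pics/scz.png

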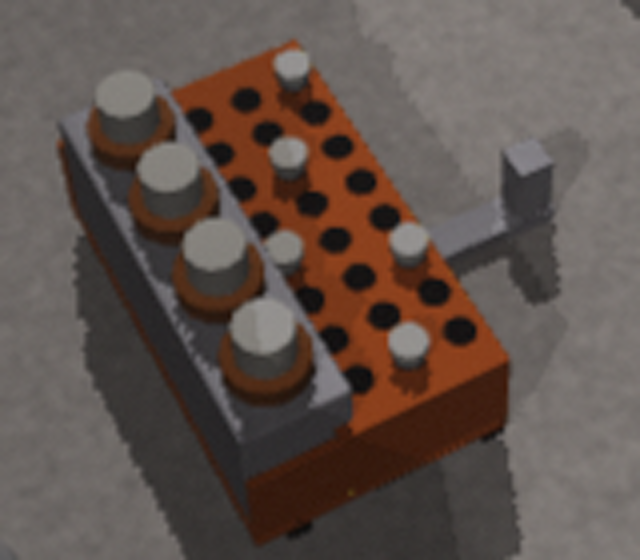

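```bash
python3 - <<'E'
from h import *
f=manip.grab_frame("top");c=cam(f)
a=ray(c,(288.5,250),8);b=ray(c,(220+406/6,225+378/6),4);print(a,b,"tab",ray(c,(287.3,281.2),42))
d=ray(c,(220+85/6,225+117/6),58);e=ray(c,(220+720/6,225+117/6),58);print(d,e)
s=st();M=R.from_quat(s["ee_rot"]).as_matrix();print(M.round(3),s["ee_pos"])
# rotation to have tool x down, y along +-world y
for sg in(1,-1):
    y=np.array([0,sg,0]);x=np.array([0,0,-1]);T=np.c_[x,y,np.cross(x,y)]
    print(sg,np.degrees(R.from_matrix(T@M.T).as_rotvec()).round(2))
E
```

```text
[536.03849175  32.82006008   8.        ] [467.98451996  34.60563292   4.        ] tab [477.01375753  33.56046064  42.        ]
[538.64259846 122.59736527  58.        ] [536.97144743 -56.55594832  58.        ]
[[ 0.     0.224 -0.975]
 [-0.    -0.975 -0.224]
 [-1.     0.    -0.   ]] [ 117.57846157 -511.67905879  203.00903084]
1 [-0.0000e+00  1.0000e-02  1.6707e+02]
-1 [  0.     0.   -12.93]
```

```bash
python3 -m handwheel '[{"slide":[0.02,0.055,0],"angular":[0,0,-6],"fingers":0},{"slide":[0.05,0.11,0],"angular":[0,0,-13],"fingers":0},{"slide":[0.08,0.16,0],"angular":[0,0,-13],"fingers":0},{"slide":[0.11,0.21,0],"angular":[0,0,-13],"fingers":0},{"slide":[0.14,0.26,0],"angular":[0,0,-13],"fingers":0},{"slide":[0.17,0.31,0],"angular":[0,0,-13],"fingers":0},{"slide":[0.20,0.36,0],"angular":[0,0,-13],"fingers":0},{"slide":[0.23,0.41,0],"angular":[0,0,-13],"fingers":0}]' 60
python3 -m handwheel '[{"slide":[0.03,0.05,0],"angular":[0,0,0],"fingers":0},{"slide":[0.06,0.1,0],"angular":[0,0,0],"fingers":0},{"slide":[0.08,0.135,0],"angular":[0,0,0],"fingers":0},{"slide":[0.08,0.135,0],"angular":[0,0,0],"fingers":0}]'
python3 - <<'E'
from h import *
s=st();print(s["ee_pos"],R.from_quat(s["ee_rot"]).as_matrix().round(3).tolist())
f=manip.grab_frame("wrist");save(f,"w1.png");c=cam(f,s);print(-c[1].T@c[2],c[1].round(2).tolist())
E
```

```text
time: 2.2
ee_pos: [348.4, -100.1, 203.4]
ee_rot: [0.708, -0.001, -0.707, -0.0]
contact_force: [1.1, -0.5, -0.2]
finger_gap: 85.4
time: 2.7
ee_pos: [428.3, 35.4, 202.9]
ee_rot: [0.707, 0.001, -0.707, 0.001]
contact_force: [-0.4, -0.6, -0.6]
finger_gap: 85.2
[428.32499911  35.39343621 202.88457648] [[0.0, 0.003, -1.0], [0.0, -1.0, -0.003], [-1.0, -0.0, -0.0]]
[496.34636105  34.78375345 374.89615138] [[0.0, -1.0, -0.0], [-0.96, -0.0, 0.27], [-0.27, -0.0, -0.96]]
```

View pics/w1.png

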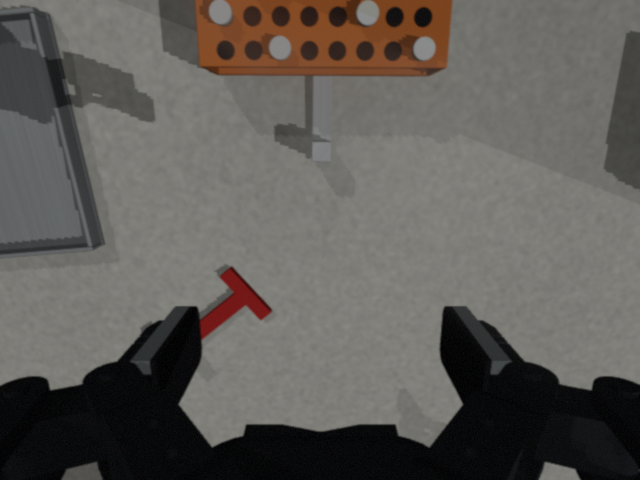

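The wrist view shows the tab's top at (321,150) and the stem running straight up to the rack edge at (321,76).

```bash
python3 - <<'E'
from h import *
s=st()
f=manip.grab_frame("wrist");c=cam(f,s)
cv2.imwrite("pics/w1z.png",cv2.cvtColor(cv2.resize(f["image"][60:170,270:380],None,fx=5,fy=5,interpolation=cv2.INTER_CUBIC),cv2.COLOR_RGB2BGR))
E
```

```text
(no output)
```

View pics/w1z.png

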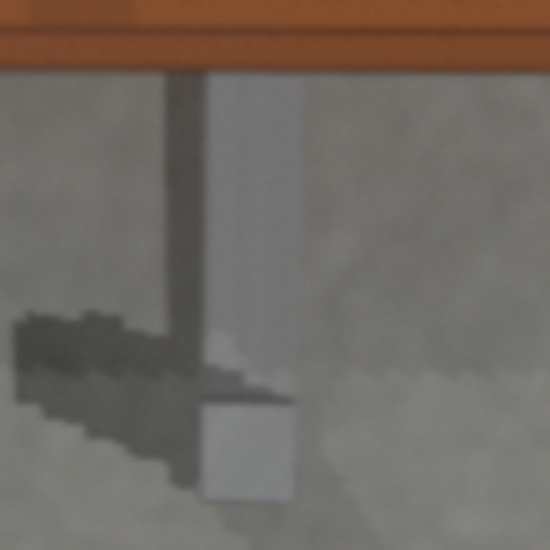

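```bash
python3 - <<'E'
from h import *
s=st()
f=manip.grab_frame("wrist");c=cam(f,s)
g=lambda x,y,z:ray(c,(270+x/5,60+y/5),z).round(1)
print("tab corners",g(203,403,42),g(294,403,42),g(203,500,42),g(294,500,42))
print("stem",g(205,90,8),g(299,90,8),g(205,320,8),g(294,350,8))
print("rack front bottom",g(20,70,11),g(500,72,11))
for p in [(202,66),(448,66)]: print("deck",ray(c,p,58).round(1))
E
```

```text
tab corners [485.1  40.4  42. ] [485.1  25.8  42. ] [469.8  40.5  42. ] [469.8  25.7  42. ]
stem [535.5  40.5   8. ] [535.5  24.6   8. ] [498.1  40.7   8. ] [493.   25.2   8. ]
rack front bottom [538.3  71.5  11. ] [538.   -9.1  11. ]
deck [538.2 118.6  58. ]
deck [538.2 -60.2  58. ]
```

```bash
python3 - <<'E'
from h import *
for i in range(4):
    s=st();print(s["time"],s["ee_pos"],s["contact_force"].round(2) if hasattr(s["contact_force"],'round') else s["contact_force"],s["torque"],s["joints"]); manip.grab_frame("wrist")
E
python3 -m handwheel '[{"slide":[0.025,0,-0.05],"angular":[0,0,0],"fingers":0},{"slide":[0.05,0,-0.10],"angular":[0,0,0],"fingers":0},{"slide":[0.05,0,-0.13],"angular":[0,0,0],"fingers":0},{"slide":[0.05,0,-0.13],"angular":[0,0,0],"fingers":0}]'
python3 - <<'E'
from h import *
s=st();print(s["ee_pos"],s["contact_force"],s["torque"])
f=manip.grab_frame("wrist");save(f,"w2.png")
f=manip.grab_frame("top");save(f,"t2.png")
E
```

```text
2.85 [427.11215773  32.81995165 202.94673861] [ 0.05 -0.16 -0.04] [-0.03715715 -0.01266823  0.03413582] [-1.02219148e-01  1.64621244e-01  1.76696392e+00 -5.26217680e-04
  1.21049743e+00  1.46988907e+00]
2.9 [427.11595876  32.54688581 203.01761176] [ 0.12 -0.13 -0.33] [-0.0117317   0.0460741   0.01614554] [-1.02964836e-01  1.64368306e-01  1.76706939e+00 -3.91535002e-04
  1.21042538e+00  1.47005339e+00]
2.95 [427.18546061  32.39905395 203.10204332] [-0.11 -0.31 -0.24] [0.06715471 0.02946042 0.03647171] [-1.03335984e-01  1.64240857e-01  1.76697872e+00 -3.39752907e-04
  1.21040655e+00  1.47016848e+00]
3.0 [427.24974798  32.36128523 203.13197707] [0.19 0.28 0.06] [-0.04450101 -0.00643979 -0.023398  ] [-1.03464023e-01  1.64234846e-01  1.76689784e+00 -2.67693949e-04
  1.21035984e+00  1.47028075e+00]
time: 3.55
ee_pos: [475.8, 32.8, 71.3]
ee_rot: [-0.705, 0.001, 0.709, 0.001]
contact_force: [0.2, 0.4, 0.0]
finger_gap: 85.3
[475.80355133  32.78631441  71.2689207 ] [0.2482881  0.43584084 0.02972645] [-0.01906956  0.03626495 -0.03755997]
```

View pics/w2.png

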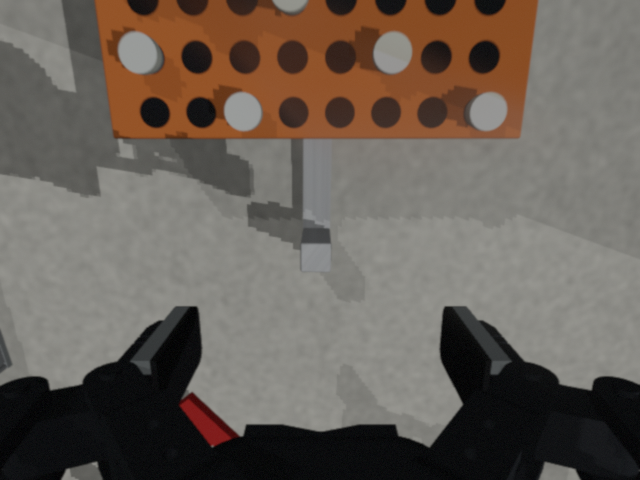

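```bash
python3 - <<'E'
from h import *
s=st();f=manip.grab_frame("wrist");c=cam(f,s);print(s["ee_pos"],R.from_quat(s["ee_rot"]).as_matrix()[:,1])
for p in [(301,243),(330,243),(301,272),(330,272)]: print(ray(c,p,42).round(1))
for p in [(304,142),(330.5,142),(303,210),(329,210)]: print(ray(c,p,8).round(1))
for p in [(114,137),(521,137)]: print("deck",ray(c,p,58).round(1))
E
```

```text
[477.97130528  32.84380984  73.96059106] [-1.89391504e-03 -9.99998189e-01  1.88171325e-04]
[487.5  42.3  42. ]
[487.5  27.   42. ]
[471.3  42.5  42. ]
[471.3  26.9  42. ]
[538.1  41.4   8. ]
[538.   26.2   8. ]
[498.4  42.5   8. ]
[498.4  26.9   8. ]
deck [542.1 125.1  58. ]
deck [541.7 -58.6  58. ]
```

```bash
python3 -m handwheel '[{"slide":[0.0005,0.0007,-0.03],"angular":[0,0,-0.5],"fingers":0},{"slide":[0.0005,0.0007,-0.055],"angular":[0,0,-0.5],"fingers":0},{"slide":[0.0005,0.0007,-0.065],"angular":[0,0,-0.5],"fingers":0},{"slide":[0.0005,0.0007,-0.065],"angular":[0,0,-0.5],"fingers":0}]' 40
python3 -m handwheel '[{"slide":[0,0,0],"angular":[0,0,0],"fingers":0.5},{"slide":[0,0,0],"angular":[0,0,0],"fingers":0.65},{"slide":[0,0,0],"angular":[0,0,0],"fingers":0.7}]' 40
python3 - <<'E'
from h import *
s=st();f=manip.grab_frame("wrist");save(f,"w3.png");print(s["ee_pos"],s["contact_force"],s["torque"],s["finger_gap"])
E
```

```text
time: 4.2
ee_pos: [478.5, 33.9, 8.7]
ee_rot: [0.707, -0.004, -0.707, -0.003]
contact_force: [-0.4, 0.5, 0.0]
finger_gap: 85.2
time: 4.58
ee_pos: [478.4, 34.0, 8.5]
ee_rot: [0.707, -0.004, -0.707, -0.003]
contact_force: [0.2, 0.2, 0.8]
finger_gap: 32.1
[478.366404    33.98966335   8.50023639] [0.17663232 0.15453707 0.79464556] [-0.01436853  0.01886883 -0.00455934] 32.11110704557689
```

View pics/w3.png

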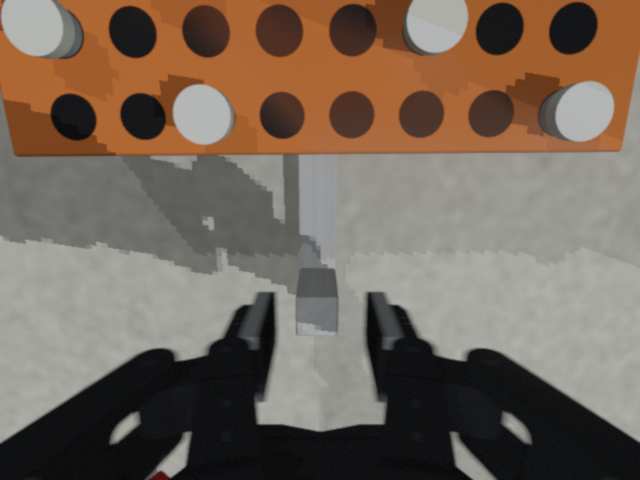

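```bash
python3 -m handwheel '[{"slide":[0,0.0008,0],"angular":[0,0,0],"fingers":0.7},{"slide":[0,0.0008,0],"angular":[0,0,0],"fingers":0.8},{"slide":[0,0.0008,0],"angular":[0,0,0],"fingers":0.95},{"slide":[0,0.0008,0],"angular":[0,0,0],"fingers":1},{"slide":[0,0.0008,0],"angular":[0,0,0],"fingers":1}]' 60
python3 - <<'E'
from h import *
for i in range(4):
    s=st();print(s["ee_pos"].round(2),s["contact_force"].round(2),s["torque"].round(3),s["finger_gap"]); f=manip.grab_frame("wrist")
save(f,"w4.png")
E
```

```text
time: 5.25
ee_pos: [478.0, 34.9, 8.3]
ee_rot: [0.707, -0.003, -0.707, -0.003]
contact_force: [-0.8, 0.3, 5.7]
finger_gap: 13.8
[478.05  34.92   8.26] [-0.81  0.32  5.67] [ 0.173  0.326 -0.069] 13.754832102085727
[478.08  34.9    8.27] [-0.76  1.89  5.41] [ 0.166  0.216 -0.016] 13.120876644747895
[478.05  34.91   8.27] [-1.86  0.81  4.61] [0.2   0.246 0.021] 13.555376095022632
[478.07  34.9    8.28] [-1.46  0.8   6.17] [0.206 0.249 0.034] 13.520540123555609
```

View pics/w4.png

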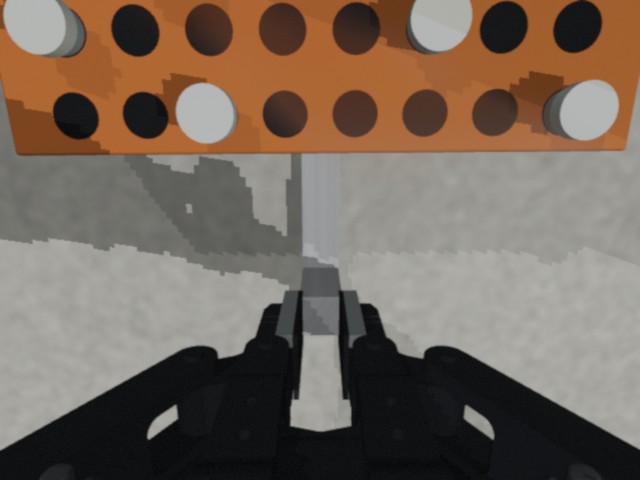

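```bash
cat > f.py <<'E'
from h import *
A=[]
for i in range(6):
    s=st();A.append(np.r_[s["ee_pos"],s["contact_force"],s["torque"]]); manip.grab_frame("top") if i<5 else 0
A=np.array(A);print(s["time"],"pos",A[:,:3].mean(0).round(2),"F",A[:,3:6].mean(0).round(2),"T",A[:,6:].mean(0).round(3),"gap",round(s["finger_gap"],1))
E
python3 -m handwheel '[{"slide":[0,0,0.0003],"angular":[0,0,0],"fingers":1}]'; python3 f.py
```

```text
time: 5.58
ee_pos: [478.1, 34.9, 8.3]
ee_rot: [0.707, -0.003, -0.707, -0.003]
contact_force: [0.2, 0.6, 0.0]
finger_gap: 13.0
5.825 pos [478.05  34.89   8.3 ] F [-0.39  1.39  1.93] T [0.237 0.075 0.01 ] gap 13.5
```

```bash
python3 -m handwheel '[{"slide":[-0.001,0,0],"angular":[0,0,0],"fingers":1},{"slide":[-0.002,0,0],"angular":[0,0,0],"fingers":1},{"slide":[-0.003,0,0],"angular":[0,0,0],"fingers":1},{"slide":[-0.004,0,0],"angular":[0,0,0],"fingers":1}]'; python3 f.py
```

```text
time: 6.32
ee_pos: [474.2, 34.7, 8.3]
ee_rot: [0.707, -0.004, -0.707, -0.003]
contact_force: [2.9, 0.7, -0.8]
finger_gap: 13.2
6.575 pos [474.05  34.73   8.33] F [ 2.7  -0.06 -1.21] T [-0.067 -0.489  0.006] gap 13.3
```

```bash
for i in 1; do python3 -m handwheel '[{"slide":[-0.0005,0,0],"angular":[0,0,0],"fingers":1},{"slide":[-0.001,0,0],"angular":[0,0,0],"fingers":1},{"slide":[-0.0015,0,0],"angular":[0,0,0],"fingers":1}]'; python3 f.py; done
```

```text
time: 6.95
ee_pos: [472.5, 34.8, 8.3]
ee_rot: [-0.707, 0.003, 0.707, 0.003]
contact_force: [2.5, -0.6, -1.8]
finger_gap: 13.5
7.2 pos [472.48  34.84   8.31] F [ 2.76 -0.22 -1.14] T [-0.015 -0.482 -0.003] gap 13.5
```

```bash
for i in 1; do python3 -m handwheel '[{"slide":[-0.0005,0,0],"angular":[0,0,0],"fingers":1},{"slide":[-0.001,0,0],"angular":[0,0,0],"fingers":1}]'; python3 f.py; done
```

```text
time: 7.45
ee_pos: [471.5, 34.8, 8.3]
ee_rot: [-0.707, 0.004, 0.707, 0.003]
contact_force: [2.6, -0.0, -1.1]
finger_gap: 13.4
7.7 pos [471.52  34.81   8.32] F [ 2.43 -0.22 -1.17] T [ 0.011 -0.477 -0.005] gap 13.3
```

```bash
python3 -m handwheel '[{"slide":[-0.0005,0,0],"angular":[0,0,0],"fingers":1},{"slide":[-0.001,0,0],"angular":[0,0,0],"fingers":1}]'|grep force; python3 f.py;
```

```text
contact_force: [4.8, 0.2, -1.5]
8.2 pos [470.83  34.77   8.36] F [ 4.07 -0.24 -2.11] T [-0.027 -0.696  0.015] gap 12.9
```

```bash
python3 -m handwheel '[{"slide":[-0.0005,0,0],"angular":[0,0,0],"fingers":1},{"slide":[-0.001,0,0],"angular":[0,0,0],"fingers":1}]'|grep force; python3 f.py;
```

```text
contact_force: [7.1, -1.5, -4.4]
8.7 pos [470.65  34.6    8.52] F [ 6.38 -1.14 -3.68] T [-0.16  -1.066  0.053] gap 13.3
```

```bash
python3 -m handwheel '[{"slide":[0.0015,0,0],"angular":[0,0,0],"fingers":1},{"slide":[0.0025,0.001,0],"angular":[0,0,0],"fingers":1},{"slide":[0.0025,0.0025,0],"angular":[0,0,0],"fingers":1},{"slide":[0.0025,0.004,0],"angular":[0,0,0],"fingers":1},{"slide":[0.0025,0.004,0],"angular":[0,0,0],"fingers":1}]'|grep force; python3 f.py;python3 - <<'E'
from h import *
s=st();f=manip.grab_frame("wrist");save(f,"w5.png");f=manip.grab_frame("top");c=cam(f);save(f,"t5.png")
E
```

```text
contact_force: [-1.4, -4.2, 3.5]
9.575 pos [471.73  38.86   8.29] F [-1.28 -4.09  3.09] T [-0.696  0.218 -0.258] gap 13.7
```

View pics/w5.png

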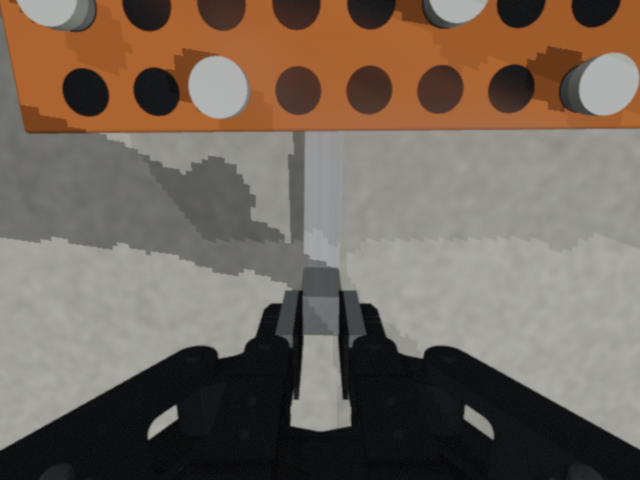

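View pics/t5.png

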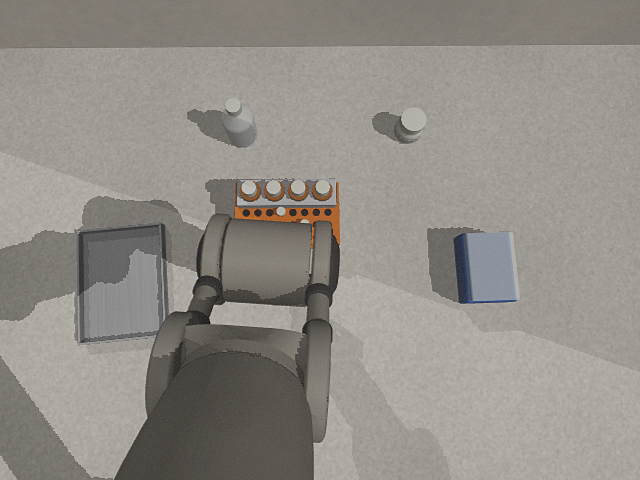

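```bash
cat > track.py <<'E'
from h import *
f=manip.grab_frame("top");g=manip.grab_frame("scene");save(f,"_t.png");save(g,"_s.png")
a=cv2.imread("pics/top0.png",0);b=cv2.imread("pics/_t.png",0);K=cam(f)
def ecc(a,b,pts,roi):
    x0,y0,x1,y1=roi;W=np.eye(2,3,dtype=np.float32)
    A=cv2.resize(a[y0:y1,x0:x1],None,fx=4,fy=4,interpolation=cv2.INTER_CUBIC);B=cv2.resize(b[y0:y1,x0:x1],None,fx=4,fy=4,interpolation=cv2.INTER_CUBIC)
    cc,W=cv2.findTransformECC(A,B,W,cv2.MOTION_EUCLIDEAN,(3,200,1e-6),None,5)
    out=[]
    for p in pts:
        q=W@np.array([(p[0]-x0)*4,(p[1]-y0)*4,1]);out.append([q[0]/4+x0,q[1]/4+y0])
    return cc,np.degrees(np.arctan2(W[1,0],W[0,0])),out
cc,an,o=ecc(a,b,[(287,180),(287,205)],(232,176,344,212))
for p,q in zip([(287,180),(287,205)],o): print("top cc%.3f rot%.2f"%(cc,an),"shift mm",(ray(K,q,65)-ray(K,p,65))[:2].round(2))
K=cam(g);a=cv2.imread("pics/scene0.png",0);b=cv2.imread("pics/_s.png",0)
P=[proj(K,(540,32,58)),proj(K,(640,32,58))]
cc,an,o=ecc(a,b,P,(255,222,342,335))
for p,q in zip(P,o): print("scene cc%.3f rot%.2f"%(cc,an),"shift mm",(ray(K,q,58)-ray(K,p,58))[:2].round(2))
E
python3 track.py
```

```text
top cc0.998 rot0.00 shift mm [ 0.01 -0.01]
top cc0.998 rot0.00 shift mm [ 0.01 -0.  ]
scene cc0.999 rot-0.00 shift mm [ 0.01 -0.  ]
scene cc0.999 rot-0.00 shift mm [0.01 0.01]
```

```bash
python3 -m handwheel '[{"slide":[-0.001,0,0],"angular":[0,0,0],"fingers":1},{"slide":[-0.0017,0,0],"angular":[0,0,0],"fingers":1}]'|grep force; python3 f.py;python3 track.py
```

```text
contact_force: [3.5, -2.8, -1.5]
10.275 pos [471.26  38.87   8.37] F [ 3.75 -2.36 -2.22] T [-0.409 -0.642 -0.159] gap 13.1
top cc0.997 rot0.00 shift mm [-0.01  0.01]
top cc0.997 rot0.00 shift mm [-0.01  0.01]
scene cc0.999 rot0.00 shift mm [-0.01  0.02]
scene cc0.999 rot0.00 shift mm [-0.01  0.01]
```

```bash
python3 -m handwheel '[{"slide":[-0.0008,0,0],"angular":[0,0,0],"fingers":1}]'|grep force; python3 f.py
```

```text
contact_force: [5.9, -3.7, -2.8]
10.75 pos [470.91  38.63   8.55] F [ 6.08 -2.95 -2.98] T [-0.473 -1.006 -0.108] gap 13.3
```

```bash
python3 -m handwheel '[{"slide":[0.0018,0,0],"angular":[0,0,0],"fingers":1},{"slide":[0.0023,0.001,0],"angular":[0,0,0],"fingers":1},{"slide":[0.0023,0.0025,0],"angular":[0,0,0],"fingers":1},{"slide":[0.0023,0.004,0],"angular":[0,0,0],"fingers":1},{"slide":[0.0023,0.004,0],"angular":[0,0,0],"fingers":1}]'|grep force; python3 f.py;  python3 -m handwheel '[{"slide":[-0.001,0,0],"angular":[0,0,0],"fingers":1},{"slide":[-0.0018,0,0],"angular":[0,0,0],"fingers":1}]'|grep force; python3 f.py;python3 track.py
```

```text
contact_force: [-1.0, -3.7, 1.4]
11.625 pos [471.59  43.02   8.3 ] F [-0.78 -3.12  1.71] T [-0.464  0.074 -0.229] gap 13.2
contact_force: [5.0, -2.2, -2.8]
12.125 pos [471.05  42.74   8.43] F [ 4.66 -2.42 -2.31] T [-0.403 -0.756 -0.104] gap 13.1
top cc0.993 rot0.03 shift mm [-0.06  0.02]
top cc0.993 rot0.03 shift mm [-0.06  0.04]
scene cc0.997 rot0.05 shift mm [-0.07  0.11]
scene cc0.997 rot0.05 shift mm [-0.08  0.01]
```

```bash
python3 -m handwheel '[{"slide":[0.001,0,0],"angular":[0,0,0],"fingers":1},{"slide":[0.0017,0.001,0],"angular":[0,0,0],"fingers":1},{"slide":[0.0017,0.0025,0],"angular":[0,0,0],"fingers":1},{"slide":[0.0017,0.004,0],"angular":[0,0,0],"fingers":1},{"slide":[0.0017,0.004,0],"angular":[0,0,0],"fingers":1}]'|grep force; python3 f.py;  python3 -m handwheel '[{"slide":[-0.001,0,0],"angular":[0,0,0],"fingers":1},{"slide":[-0.0018,0,0],"angular":[0,0,0],"fingers":1}]'|grep force; python3 f.py;python3 track.py
```

```text
contact_force: [0.3, -3.1, 1.1]
13.1 pos [471.53  47.     8.3 ] F [ 0.16 -2.81  1.72] T [-0.464  0.016 -0.238] gap 13.4
contact_force: [4.7, -2.8, -2.9]
13.6 pos [471.03  46.71   8.44] F [ 4.34 -2.56 -2.49] T [-0.435 -0.761 -0.099] gap 13.2
top cc0.993 rot0.02 shift mm [-0.06  0.02]
top cc0.993 rot0.02 shift mm [-0.06  0.03]
scene cc0.997 rot0.05 shift mm [-0.07  0.11]
scene cc0.997 rot0.05 shift mm [-0.08  0.01]
```

```bash
python3 -m handwheel '[{"slide":[0.001,0,0],"angular":[0,0,0],"fingers":1},{"slide":[0.0017,0.001,0],"angular":[0,0,0],"fingers":1},{"slide":[0.0017,0.002,0],"angular":[0,0,0],"fingers":1},{"slide":[0.0017,0.0035,0],"angular":[0,0,0],"fingers":1},{"slide":[0.0017,0.0035,0],"angular":[0,0,0],"fingers":1}]'|grep force; python3 f.py;  python3 -m handwheel '[{"slide":[-0.001,0,0],"angular":[0,0,0],"fingers":1},{"slide":[-0.0018,0,0],"angular":[0,0,0],"fingers":1}]'|grep force; python3 f.py;python3 track.py
python3 - <<'E'
from h import *
s=st();f=manip.grab_frame("wrist");save(f,"w6.png");c=cam(f,s)
E
```

```text
contact_force: [0.4, -3.8, 1.2]
14.575 pos [471.49  50.5    8.31] F [ 0.55 -2.75  0.86] T [-0.456 -0.051 -0.263] gap 13.1
contact_force: [3.0, -0.4, -1.6]
15.075 pos [470.08  50.45   8.33] F [ 2.65 -0.58 -1.61] T [-0.123 -0.432 -0.064] gap 13.3
top cc0.993 rot0.02 shift mm [-0.08  0.01]
top cc0.993 rot0.02 shift mm [-0.07  0.03]
scene cc0.997 rot0.03 shift mm [-0.08  0.09]
scene cc0.997 rot0.03 shift mm [-0.09  0.02]
```

View pics/w6.png

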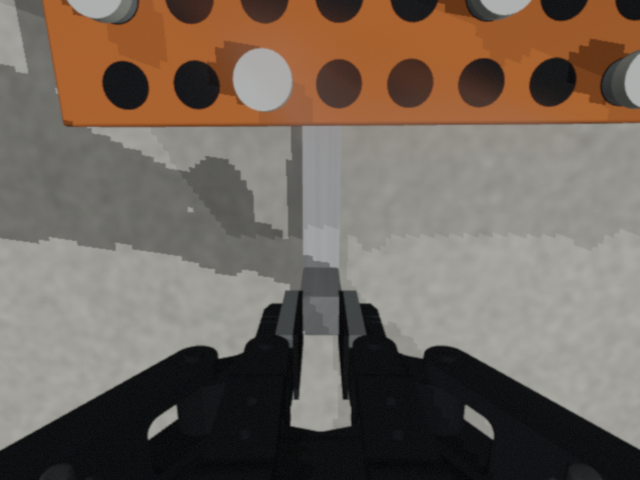

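Now x reached 470.1 at only 2.6 N, so the shoulder is entering the gap. I'll keep drawing gently.

```bash
python3 -m handwheel '[{"slide":[-0.0007,0,0],"angular":[0,0,0],"fingers":1},{"slide":[-0.0015,0,0],"angular":[0,0,0],"fingers":1}]'|grep force; python3 f.py;python3 track.py
```

```text
contact_force: [3.4, 0.5, -2.1]
15.725 pos [468.24  50.35   8.32] F [ 2.63 -0.18 -0.99] T [-0.027 -0.401 -0.005] gap 12.8
top cc0.993 rot0.02 shift mm [-0.08  0.01]
top cc0.993 rot0.02 shift mm [-0.08  0.03]
scene cc0.997 rot0.03 shift mm [-0.09  0.08]
scene cc0.997 rot0.03 shift mm [-0.1   0.01]
```

```bash
python3 -m handwheel '[{"slide":[-0.001,0,0],"angular":[0,0,0],"fingers":1},{"slide":[-0.002,0,0],"angular":[0,0,0],"fingers":1},{"slide":[-0.003,0,0],"angular":[0,0,0],"fingers":1},{"slide":[-0.004,0,0],"angular":[0,0,0],"fingers":1}]'|grep force; python3 f.py;python3 track.py|sed -n 2,3p
```

```text
contact_force: [3.5, -0.6, -0.9]
16.575 pos [464.17  50.31   8.31] F [ 2.43 -0.4  -0.71] T [ 0.    -0.362  0.01 ] gap 13.5
top cc0.993 rot0.02 shift mm [-0.07  0.03]
scene cc0.997 rot0.04 shift mm [-0.09  0.08]
```

```bash
python3 -m handwheel '[{"slide":[-0.001,0,0],"angular":[0,0,0],"fingers":1},{"slide":[-0.002,0,0],"angular":[0,0,0],"fingers":1},{"slide":[-0.003,0,0],"angular":[0,0,0],"fingers":1},{"slide":[-0.004,0,0],"angular":[0,0,0],"fingers":1},{"slide":[-0.005,0,0],"angular":[0,0,0],"fingers":1}]'|grep force; python3 f.py;python3 track.py|sed -n 2,3p
```

```text
contact_force: [2.1, 1.5, -1.0]
17.55 pos [459.17  50.31   8.31] F [ 1.9   0.45 -0.56] T [-0.028 -0.34  -0.015] gap 13.3
top cc0.993 rot0.02 shift mm [-0.07  0.02]
scene cc0.997 rot0.04 shift mm [-0.09  0.09]
```

```bash
python3 -m handwheel '[{"slide":[-0.001,0,0],"angular":[0,0,0],"fingers":1},{"slide":[-0.002,0,0],"angular":[0,0,0],"fingers":1},{"slide":[-0.003,0,0],"angular":[0,0,0],"fingers":1},{"slide":[-0.004,0,0],"angular":[0,0,0],"fingers":1},{"slide":[-0.005,0,0],"angular":[0,0,0],"fingers":1},{"slide":[-0.006,0,0],"angular":[0,0,0],"fingers":1}]'|grep force; python3 f.py;python3 track.py|sed -n 2,3p
```

```text
contact_force: [2.2, -0.5, -0.6]
18.65 pos [453.17  50.32   8.32] F [ 1.8   0.04 -0.77] T [ 0.003 -0.284  0.003] gap 13.4
top cc0.993 rot0.02 shift mm [-0.07  0.02]
scene cc0.997 rot0.04 shift mm [-0.09  0.09]
```

```bash
python3 -m handwheel '[{"slide":[-0.001,0,0],"angular":[0,0,0],"fingers":1},{"slide":[-0.002,0,0],"angular":[0,0,0],"fingers":1},{"slide":[-0.003,0,0],"angular":[0,0,0],"fingers":1},{"slide":[-0.004,0,0],"angular":[0,0,0],"fingers":1},{"slide":[-0.005,0,0],"angular":[0,0,0],"fingers":1},{"slide":[-0.006,0,0],"angular":[0,0,0],"fingers":1}]'|grep force; python3 f.py;python3 track.py|sed -n 2,3p
```

```text
contact_force: [1.6, 0.5, -1.4]
19.75 pos [447.18  50.32   8.32] F [ 1.62 -0.14 -0.55] T [-0.026 -0.261 -0.019] gap 13.5
top cc0.993 rot0.02 shift mm [-0.08  0.03]
scene cc0.997 rot0.04 shift mm [-0.09  0.09]
```

```bash
python3 -m handwheel '[{"slide":[-0.001,0,0],"angular":[0,0,0],"fingers":1},{"slide":[-0.002,0,0],"angular":[0,0,0],"fingers":1},{"slide":[-0.003,0,0],"angular":[0,0,0],"fingers":1},{"slide":[-0.004,0,0],"angular":[0,0,0],"fingers":1},{"slide":[-0.005,0,0],"angular":[0,0,0],"fingers":1},{"slide":[-0.006,0,0],"angular":[0,0,0],"fingers":1},{"slide":[-0.007,0,0],"angular":[0,0,0],"fingers":1},{"slide":[-0.008,0,0],"angular":[0,0,0],"fingers":1}]'|grep force; python3 f.py;python3 track.py
```

```text
contact_force: [0.9, -1.0, 0.4]
21.1 pos [438.96  50.33   8.3 ] F [-0.3   0.01  0.61] T [ 0.008  0.067 -0.005] gap 13.7
top cc0.969 rot-0.00 shift mm [-2.24  0.09]
top cc0.969 rot-0.00 shift mm [-2.2   0.09]
scene cc0.982 rot0.17 shift mm [-1.85  0.81]
scene cc0.982 rot0.17 shift mm [-1.81  0.44]
```

```bash
python3 -m handwheel '[{"slide":[-0.002,0,0],"angular":[0,0,0],"fingers":1},{"slide":[-0.005,0,0],"angular":[0,0,0],"fingers":1},{"slide":[-0.009,0,0],"angular":[0,0,0],"fingers":1},{"slide":[-0.014,0,0],"angular":[0,0,0],"fingers":1},{"slide":[-0.02,0,0],"angular":[0,0,0],"fingers":1},{"slide":[-0.02,0,0],"angular":[0,0,0],"fingers":1}]'|grep force; python3 f.py;python3 track.py
python3 - <<'E'
from h import *
s=st();f=manip.grab_frame("wrist");save(f,"w7.png")
E
```

```text
contact_force: [0.1, 0.0, -0.8]
22.2 pos [419.04  50.33   8.3 ] F [-0.28 -0.04  0.27] T [-0.002  0.103 -0.003] gap 13.2
top cc0.969 rot-0.00 shift mm [-2.25  0.1 ]
top cc0.969 rot-0.00 shift mm [-2.2   0.09]
scene cc0.982 rot0.17 shift mm [-1.85  0.81]
scene cc0.982 rot0.17 shift mm [-1.81  0.44]
```

View pics/w7.png

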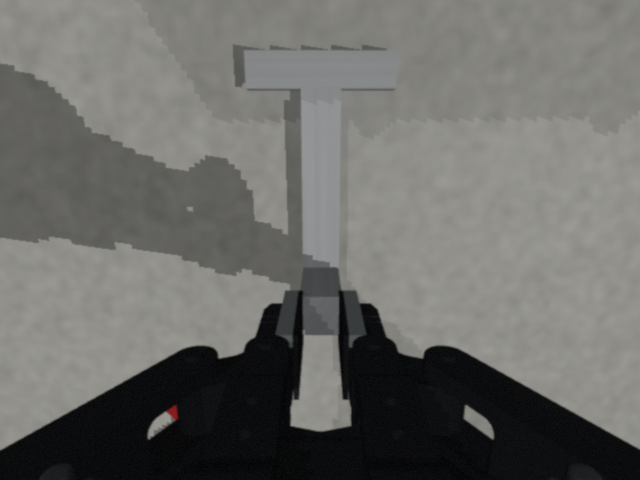

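The plate is fully clear and the rack has settled, with the rear shift about 1–2 mm in the image, mostly from the tilt. Now I'll lift the plate and carry it to the tray.

```bash
python3 -m handwheel '[{"slide":[0,0,0.015],"angular":[0,0,0],"fingers":1},{"slide":[0,0,0.045],"angular":[0,0,0],"fingers":1},{"slide":[0,0,0.07],"angular":[0,0,0],"fingers":1},{"slide":[0,0.02,0.08],"angular":[0,0,0],"fingers":1},{"slide":[0,0.05,0.08],"angular":[0,0,0],"fingers":1},{"slide":[0,0.09,0.08],"angular":[0,0,0],"fingers":1},{"slide":[0.005,0.13,0.08],"angular":[0,0,3],"fingers":1},{"slide":[0.01,0.17,0.08],"angular":[0,0,6],"fingers":1}]' 80
python3 -m handwheel '[{"slide":[0.004,0.04,0],"angular":[0,0,0],"fingers":1},{"slide":[0.005,0.075,0],"angular":[0,0,0],"fingers":1},{"slide":[0.006,0.098,0],"angular":[0,0,0],"fingers":1},{"slide":[0.006,0.098,0],"angular":[0,0,0],"fingers":1},{"slide":[0.006,0.098,0],"angular":[0,0,0],"fingers":1}]'
python3 - <<'E'
from h import *
s=st();f=manip.grab_frame("wrist");save(f,"w8.png");f=manip.grab_frame("top");save(f,"t8.png")
print(s["contact_force"])
E
```

```text
time: 23.35
ee_pos: [429.5, 221.7, 88.2]
ee_rot: [0.706, 0.034, -0.706, 0.034]
contact_force: [1.1, -0.7, -1.1]
finger_gap: 12.6
time: 23.98
ee_pos: [435.1, 317.6, 88.0]
ee_rot: [-0.706, -0.033, 0.707, -0.034]
contact_force: [-0.1, 0.7, -1.7]
finger_gap: 12.4
[-0.1121964   0.6863035  -1.69330496]
```

View pics/w8.png

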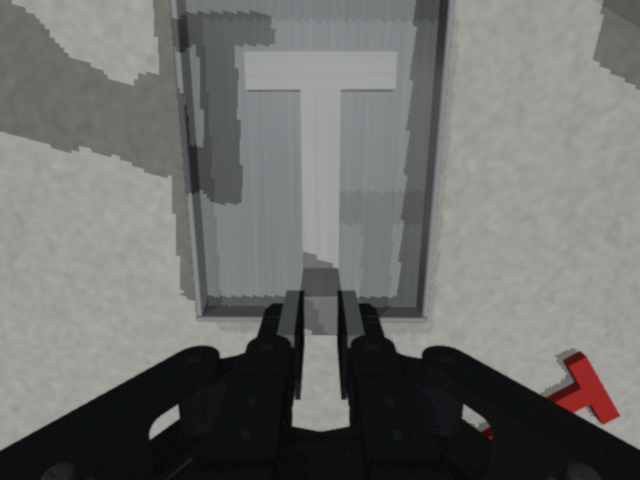

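View pics/t8.png

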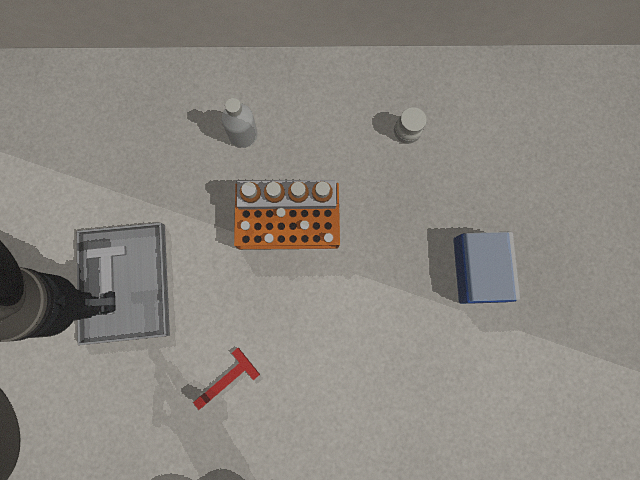

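The wrist view shows the plate lined up with the tray. The near wall is at row 318, running (200,318) to (428,318), and the plate is centred at about column 321.

```bash
python3 - <<'E'
from h import *
s=st();f=manip.grab_frame("wrist");c=cam(f,s);print(s["ee_pos"])
for p in [(198,319),(428,319),(173,5),(453,5)]: print(ray(c,p,22).round(1))
M=R.from_quat(s["ee_rot"]).as_matrix();print(M.round(3).tolist())
E
```

```text
[435.33156437 317.35865062  88.22112157]
[376.4 390.9  22. ]
[390.4 242.2  22. ]
[557.5 406.1  22. ]
[571.4 259.3  22. ]
[[-0.0, 0.094, -0.996], [-0.001, -0.996, -0.094], [-1.0, 0.001, 0.0]]
```

```bash
python3 -m handwheel '[{"slide":[0.003,0.004,-0.02],"angular":[0,0,0],"fingers":1},{"slide":[0.003,0.004,-0.045],"angular":[0,0,0],"fingers":1},{"slide":[0.003,0.004,-0.063],"angular":[0,0,0],"fingers":1},{"slide":[0.003,0.004,-0.07],"angular":[0,0,0],"fingers":1},{"slide":[0.003,0.004,-0.073],"angular":[0,0,0],"fingers":1},{"slide":[0.003,0.004,-0.0745],"angular":[0,0,0],"fingers":1}]'; python3 f.py
```

```text
time: 24.88
ee_pos: [438.8, 322.4, 14.4]
ee_rot: [0.707, 0.034, -0.706, 0.033]
contact_force: [0.1, -0.3, 0.3]
finger_gap: 12.2
25.125 pos [438.68 322.43  14.29] F [-0.23 -0.03 -0.38] T [-0.013  0.028 -0.009] gap 12.3
```

```bash
python3 -m handwheel '[{"slide":[0,0,-0.0008],"angular":[0,0,0],"fingers":1},{"slide":[0,0,-0.0014],"angular":[0,0,0],"fingers":1}]'|grep force; python3 f.py
```

```text
contact_force: [-0.1, 0.0, -0.8]
25.625 pos [438.35 322.35  12.43] F [-0.17  0.13 -0.46] T [ 0.02   0.037 -0.003] gap 12.5
```

```bash
python3 -m handwheel '[{"slide":[0,0,-0.0004],"angular":[0,0,0],"fingers":1},{"slide":[0,0,-0.0004],"angular":[0,0,0],"fingers":1}]'|grep force; python3 f.py
```

```text
contact_force: [-2.3, -1.3, 4.7]
26.125 pos [438.39 322.37  12.37] F [-2.11 -0.65  5.48] T [-0.109  0.317 -0.002] gap 12.7
```

Contact with the tray floor shows at 5 N. I'll open the fingers slowly, let them clear the tab, and lift straight up.

```bash
python3 -m handwheel '[{"slide":[0,0,0],"angular":[0,0,0],"fingers":0.7},{"slide":[0,0,0],"angular":[0,0,0],"fingers":0.65},{"slide":[0,0,0],"angular":[0,0,0],"fingers":0.6},{"slide":[0,0,0],"angular":[0,0,0],"fingers":0.6}]' 20
python3 - <<'E'
from h import *
s=st();f=manip.grab_frame("wrist");save(f,"w9.png");print(s["finger_gap"])
E
```

```text
time: 26.62
ee_pos: [438.4, 322.3, 11.9]
ee_rot: [-0.706, -0.033, 0.706, -0.034]
contact_force: [-0.1, -0.8, -0.2]
finger_gap: 34.3
34.27449569701915
```

View pics/w9.png

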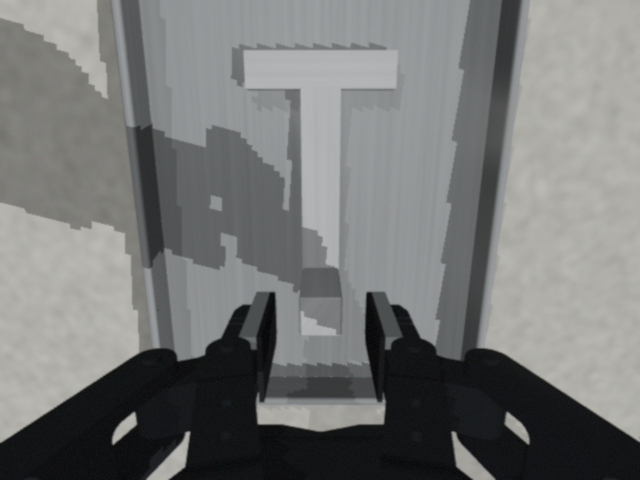

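```bash
python3 -m handwheel '[{"slide":[0,0,0.02],"angular":[0,0,0],"fingers":0.6},{"slide":[0,0,0.06],"angular":[0,0,0],"fingers":0.6},{"slide":[0,0,0.11],"angular":[0,0,0],"fingers":0.6},{"slide":[-0.02,0,0.15],"angular":[0,0,0],"fingers":0.6},{"slide":[-0.03,0,0.16],"angular":[0,0,0],"fingers":0.6},{"slide":[-0.03,0,0.16],"angular":[0,0,0],"fingers":0.6}]'
python3 track.py; python3 - <<'E'
from h import *
s=st();f=manip.grab_frame("wrist");save(f,"w10.png");c=cam(f,s);print(s["contact_force"])
f=manip.grab_frame("top");save(f,"t10.png");save(manip.grab_frame("scene"),"s10.png")
a=cv2.imread("pics/top0.png",0).astype(int);b=cv2.imread("pics/t10.png",0).astype(int)
for n,(x0,y0,x1,y1) in dict(tip=(450,225,522,308),bottle=(222,97,258,147),jar=(394,104,430,145)).items(): print(n,np.abs(a-b)[y0:y1,x0:x1].mean())
E
```

```text
time: 27.42
ee_pos: [407.9, 322.4, 172.1]
ee_rot: [0.706, 0.034, -0.706, 0.034]
contact_force: [0.7, -0.3, -0.2]
finger_gap: 34.1
top cc0.969 rot-0.00 shift mm [-2.24  0.09]
top cc0.969 rot-0.00 shift mm [-2.2   0.09]
scene cc0.982 rot0.17 shift mm [-1.85  0.8 ]
scene cc0.982 rot0.17 shift mm [-1.81  0.44]
[-0.4021491  -0.6255482  -0.29915306]
tip 5.4690428380187415
bottle 5.585555555555556
jar 5.667344173441735
```

View pics/w10.png

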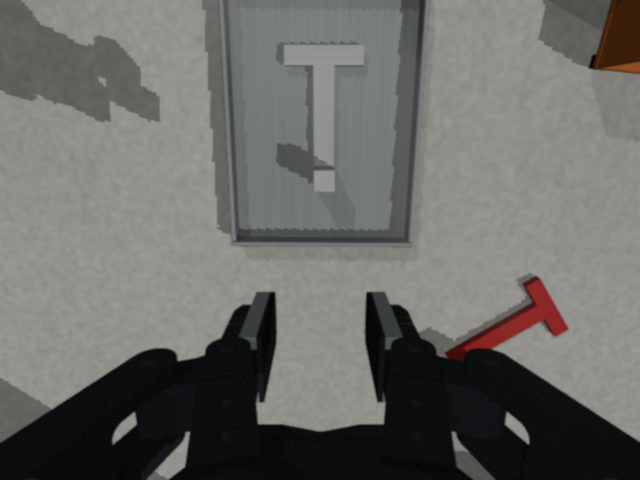

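View pics/s10.png

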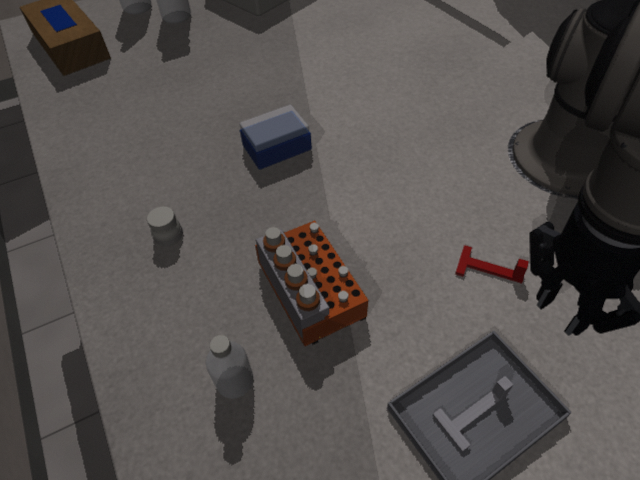

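The plate lies flat in the tray with its tab up. The rack and the bystanders stand in place, and the gripper is clear.

```bash
python3 -c "
from plant import manip
print(manip.job_done())"
```

```text
the job is handed in; nothing more can be done
None
```

The plate is out from under the rack and lying flat, tab up, in the tray. I handed the job in at about 28 s, and no verdict was reported.

- **Finding the gap:** I gripped the tab and pulled until the drag rose from about 2.5 N to 6 N at a stop. The twist on the wrist showed the stop was on the right. I backed off and moved left in 3.5 to 4 mm steps; the fourth step, about 15.5 mm over, ran free at 2.6 N.
- **Drawing it out:** Drag stayed at or below about 2.6 N, the rack did not move measurably, and the plate came fully clear. I then lifted the plate, carried it to the tray, lowered it to about 5 N of contact, released it and backed away.
- **Rack:** Image tracking showed less than 0.15 mm of movement until the plate left the edge. The front then dropped onto its feet, and points on the deck shifted about 2.2 mm forward in the top view. That fits the small settling tilt plus perhaps 1 mm of slide, well inside the 10 mm limit. The two cameras differ by about 0.4 mm in x and 0.3 to 0.7 mm in y, because the tracking assumes the rack doesn't tilt.
- **Plate and tray:** The plate's middle should be within a few mm of the tray's centre. I worked that out from the arm's pose before release and did not measure it again. The last wrist and scene pictures show it flat and well inside the walls.
- **Bystanders:** They look unmoved in the pictures. My pixel-difference check on them was inconclusive, with a similar offset of about 5.5 grey levels for all three, probably a lighting change.

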